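# Fill up the honey-jar tray and stack the empty one

## Robot

A 6-joint arm with a two-finger parallel gripper is mounted at the origin on the work surface. World frame = base frame: x ahead of the robot, y to its left, z up, the work surface at z = 0. Lengths are in m, angles in rad, forces in N, time in s.
With the tool pointing down it reaches from about 0.325 to 0.775 m from the base axis. Payload 5.5 kg.
Tool frame: the origin (TCP) lies where the fingers leave the gripper's body, on its centre line; the fingertips stand 80 mm ahead of it and the grasp point (between the pads) lies 61 mm ahead of it; z points along the fingers, y is the line along which they close (so a half turn about z gives the same grasp; the last joint's range is limited). The gripper opens to 88 mm and grips with 3 to 60 N. Pads are 20 mm wide; open, the fingers measure 115 mm over their backs; the gripper's body (75 mm by 178 mm) begins 61 mm behind the grasp point.
Start: joints at [1.056, 0.091, 1.231, -0, 1.82, -0.057], TCP at [0.265, 0.538, 0.303] pointing down, gripper open.
Joint ranges: [-2.87, 2.87], [-0.86, 2.18], [0.17, 2.46], [-1.51, 4.65], [0.06, 2.69], [-2.65, 2.65]. Speed limits (rad/s): [2.57, 2.57, 3.01, 3.14, 3.14, 3.14].

## Interface

Orientations are given as a unit quaternion [x, y, z, w].
In Python, from plant import bot gives the robot as it stands.
- The arm moves only by the tool jog_arm, never from a script. Its argument "plan" is a list of rows, each an object with "dp": the shift along the tool's x, y, z in m, a list of three; "angular": the turn, a rotation vector about the tool's x, y, z in units of 6 degrees (1.0 is 6 degrees), a list of three; "hand": the finger opening in m, from 0 to 0.0878. In form: [{"dp": [x, y, z], "angular": [rx, ry, rz], "hand": hand}, ...]. A call has 1 to 5 rows; each row is the pose to reach, as a shift and turn from the pose commanded when the call began, along the tool's axes at that moment; what a row does not reach only later rows make up. A row lasts 1/8 s, in which the tool goes at most 62.5 mm and 10.7 degrees, less where a joint would pass 70% of its speed; a pose out of reach is approached as far as the arm can. A call with a gripper value outside its range is refused whole. The fingers move at their own pace and stop on an object; the grip force is fixed at half the most. Time passes only in rows, so rows that repeat a pose let the fingers close. It gives the time, the measured TCP pose, the force, the opening and the grip force at its end, in the units of the state.
- bot.state(): the state, without advancing time (a new reading comes with each control period).
- bot.snapshot(name): name is "scene" or "top" or "wrist"; returns a dict with "img" (400x640x3 uint8, red, green, blue), "intrinsics" (3x3 intrinsics, pixels), "R" (3x3) and "t" (3): a world point X has camera coordinates R X + t. Camera axes: x right, y down, z forward; pixel columns grow to the right and rows downward; lengths in m; the calibration is good to about 2 mm. A picture is of the moment at which its call begins. There is no depth.
- bot.finish_job(): hands the job in; it is judged then, once.
The state is a dict: "time_s": time; "qpos": joint angles; "qvel": joint speeds; "tau": joint torques, N m; "eef_pos": TCP position; "ee_rot": TCP orientation; "wrist_force": force on the tool from outside, world axes, zero at the start; "ft_torque": the same for the moment, N m; "width": finger opening in m; "gripper_force": force on a finger pad.
Only numpy, scipy, OpenCV 4.12 (cv2) and the standard library are available. Lean on these libraries where they do the work, as an engineer would, in place of code of your own. Each camera call takes 0.05 s, during which the arm holds its last target. There are 200 camera calls.

## Task

On the coffee counter one wooden tray holds two honey jars and another holds a single jar. Stand the single jar in the free pocket of the tray with two, leaving that tray and its two jars where they are, and put the emptied tray squarely on top of the pile of empty trays, same way round lengthwise, leaving the pile where it is; set both down, do not drop them.

Things in the scene. Friction and masses are not known exactly. Their poses are not given: they have to be found in the camera images.
- jar_center (a point): Centre (half-way up) of the single honey jar to be moved: upright amber glass cylinder, 38 mm across, 70 mm tall with its steel lid, about 110 g. It stands in any one pocket of the tray to be emptied, its lower 12 mm inside. Grip it across its 38 mm above the tray's rim, fingers on the tray's two long sides, clear of neighbouring jars.
- gap_floor (a point): Centre of the floor of the free pocket (any of three), at the start, in the loose tray that holds two jars, the same kind of tray as the others. x along that tray's length, z up; 10 mm above the counter. A jar standing there has its centre 35 mm above this point. The pocket is 54 mm square, 12 mm deep: 8 mm of play each way.
- jar_b_center (a point): Centre (half-way up) of one of the two jars already in the tray to be filled; same kind of jar, to be left there.
- jar_c_center (a point): Centre (half-way up) of the other jar already in the tray to be filled; same kind of jar, to be left there.
- tray_center (a point): Centre (half-way up, 11 mm above its underside) of the tray to be emptied: wood, 178 mm long (x) by 62 wide (y) by 22 high, z up, about 200 g, loose, flat underside. Three 54 mm square pockets in a row, 58 mm apart, 12 mm deep, walls 4 mm, pocket floors 10 mm above the underside. Grip it across its 62 mm width at mid-length.
- pile_top (a point): Centre of the top (rim) of the pile of two empty trays of the same kind, 44 mm above the counter; x along the pile's 178 mm length, y across its 62 mm, z up. Loose, but behaves as one block of about 450 g. A tray lying on it has its underside at this height.

How it is judged:
At the end, for the whole second after the job is handed in: All three jars upright (7 deg) on pocket floors: the single one within 25 mm of the free pocket, the other two moved under 25 mm; the emptied tray flat on the pile, centres within 20 mm, lengths within 12 deg (either end first); pile moved under 30 mm; jar and tray at rest (height (world z) of jar_center between 0.041 and 0.05 m and angle between each of jar_center, jar_b_center, jar_c_center's own z axis and vertical below 0.12 rad and horizontal distance between jar_center and gap_floor below 0.025 m and height (world z) of jar_b_center between 0.041 and 0.05 m and distance of each of jar_b_center, jar_c_center from where it was at the start of the episode below 0.025 m and height (world z) of jar_c_center between 0.041 and 0.05 m and horizontal distance between tray_center and pile_top below 0.02 m and z of tray_center in the frame of pile_top between 0.008 and 0.015 m and angle between the x axis of tray_center and the x axis of pile_top, either way round below 0.21 rad and angle between tray_center's own z axis and vertical below 0.1 rad and height (world z) of pile_top below 0.048 m and distance of pile_top from where it was at the start of the episode below 0.03 m and linear speed of each of jar, tray below 0.02 m/s); the robot touches nothing.
It fails at once if the jar is dropped (falls free faster than 0.7 m/s) (linear speed of jar above 0.7 m/s and contact force between the fingers and jar below 0.05 N).
It fails at once if the tray is dropped (falls free faster than 0.7 m/s) (linear speed of tray above 0.7 m/s and contact force between the fingers and tray below 0.05 N).
It also fails if it takes over 53 s, if anything falls off the work surface, if the arm or the gripper's body presses on something with over 40 N, if the wrist force passes 120 N, or if a joint passes its speed limit or range.

## Working session

There is one attempt and no reset: what is moved stays moved. The work goes in short steps, Python scripts to look and compute and a tool call to move; the robot and the scene stay as the last step left them, time stands still between calls to the robot, and variables do not carry over. Pictures are saved under pics/ and viewed, at most 10 in all, crops included, and the job is handed in when it is done.

Besides the shell and the picture viewer there is one more tool, called after "Call:" as name([rows], argument=value, ...), one row to a line, values as JSON. jog_arm: Moves the arm, as the interface text tells. Its arguments: {"type":"object","properties":{"plan":{"type":"array"}},"required":["plan"]}

```bash
mkdir -p pics
python3 - <<'E'
from plant import bot
import cv2,pickle
d={}
for n in("top","scene"):
    s=bot.snapshot(n); d[n]=s
    cv2.imwrite(f"pics/{n}0.png",s["img"][:,:,::-1])
    print(n,s["intrinsics"].tolist(),s["R"].tolist(),s["t"].tolist())
pickle.dump(d,open("s0.pkl","wb"))
print(bot.state())
E
```

```text
top [[512.4733659268246, 0.0, 317.30048190449713], [0.0, 512.4733659268246, 197.74473008109874], [0.0, 0.0, 1.0]] [[0.02114794318802946, -0.999765383137837, 0.004684354616143472], [-0.9793591659578632, -0.021657900302997385, -0.20096407492082732], [0.20101837864542227, -0.0003376887906565734, -0.9795874118285954]] [0.0007585185128622926, 0.5489766575856919, 1.170091902736319]
scene [[474.9535570648531, 0.0, 318.4322312084099], [0.0, 474.9535570648531, 197.96510266000624], [0.0, 0.0, 1.0]] [[-0.46380030428472985, 0.8858647647196163, -0.011528068947175181], [0.6871155432793766, 0.3514689330313781, -0.6358787772033846], [-0.5592508452646978, -0.30284188571273213, -0.7717028471689589]] [0.25043250971619035, -0.3286183550396716, 1.4113698034040987]
{'time_s': 0.1, 'qpos': array([ 1.05626199e+00,  9.17816898e-02,  1.23175281e+00,  3.91734207e-05,
        1.81979004e+00, -5.66883515e-02]), 'qvel': array([ 0.00034743, -0.00324491, -0.00199879,  0.001005  , -0.00120299,
        0.00039563]), 'tau': array([ 2.32485443e-03, -4.47863245e+01, -4.07568312e+01,  6.99943118e-02,
        2.85055011e-02, -9.43362397e-05]), 'eef_pos': array([0.26513641, 0.53810487, 0.3016281 ]), 'ee_rot': array([ 2.26923977e-01,  9.73912090e-01, -8.25512576e-04, -2.62191620e-04]), 'wrist_force': array([-0.26776566,  0.37223722,  0.73680088]), 'ft_torque': array([ 0.05094441, -0.00419626, -0.01272827]), 'gripper_force': 0.0, 'width': 0.08785009502930735}
```

View pics/top0.png

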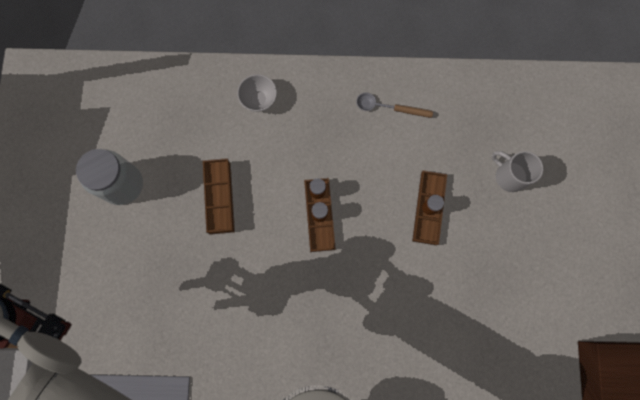

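View pics/scene0.png

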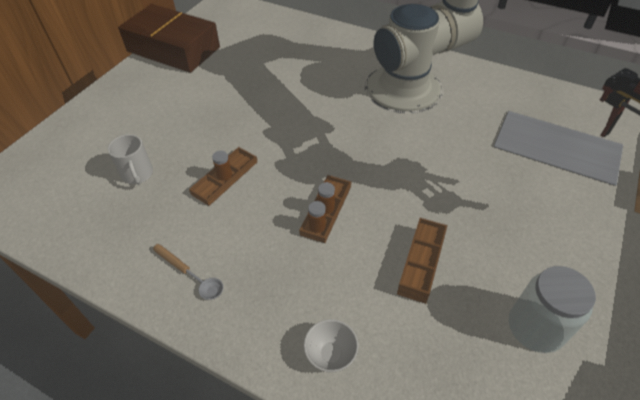

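The top view shows the pile at about (219,197), the two-jar tray at (320,215) with its free pocket at the near end, and the single-jar tray at (430,208) with its jar in the middle pocket. I'll enlarge this area.

Run:
```python
import pickle,cv2,numpy as np
i=pickle.load(open("s0.pkl","rb"))["top"]["img"][:,:,::-1]
f=lambda x0:cv2.resize(i[150:260,x0:x0+50],None,fx=5.3,fy=5.3,interpolation=cv2.INTER_CUBIC)
cv2.imwrite("pics/c0.png",np.clip(np.hstack([f(195),f(297),f(406)])*1.6,0,255).astype(np.uint8)); print(f(195).shape)
```

```text
(583, 265, 3)
```

View pics/c0.png

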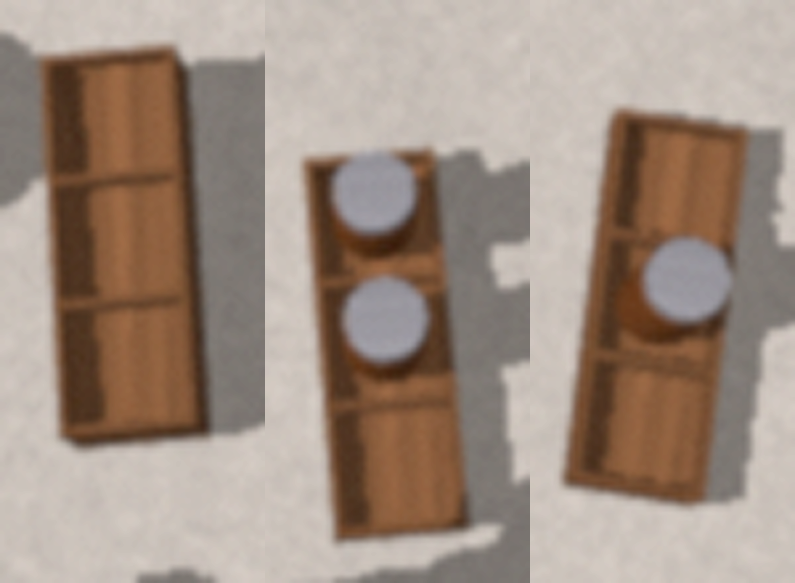

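Rim corners and lid centres read from the crop. Next I project them at their known heights and check the sizes.

```bash
cat > h.py <<'E'
import numpy as np
from scipy.spatial.transform import Rotation as Ro
def proj(s,uv,z):
    d=s["R"].T@np.linalg.solve(s["intrinsics"],[uv[0],uv[1],1.]); c=-s["R"].T@s["t"]
    return c+d*(z-c[2])/d[2]
def goto(st,p,yaw):
    "p = wanted TCP; yaw = world angle of tool y; prints dp, angular(units) for current pose"
    R=Ro.from_quat(st["ee_rot"]); ty=np.array([np.cos(yaw),np.sin(yaw),0]); 
    if ty@R.as_matrix()[:,1]<0: ty=-ty
    tz=np.array([0,0,-1.]); W=np.column_stack([np.cross(ty,tz),ty,tz])
    M=R.as_matrix()
    return np.round(M.T@(np.array(p)-st["eef_pos"]),4), np.round((R.inv()*Ro.from_matrix(W)).as_rotvec()*30/np.pi,2)
E
python3 - <<'E'
import pickle; from h import *; from plant import bot
s=pickle.load(open("s0.pkl","rb"))["top"]
def P(x,y,z):
    k=int(x//265); return proj(s,([195,297,406][k]+(x-265*k+.5)/5.3-.5,150+(y+.5)/5.3-.5),z)
for n,c,z in(("pile",[(41,60),(176,48),(203,430),(63,435)],.044),("fill",[(305,160),(432,150),(467,524),(337,537)],.022),("single",[(617,112),(747,128),(700,500),(567,483)],.022)):
    q=np.array([P(*a,z) for a in c])[:,:2]; ax=(q[0]+q[1]-q[2]-q[3])/2; w=(q[0]+q[3]-q[1]-q[2])/2
    print(n,q.mean(0).round(4),"L",np.linalg.norm(ax).round(4),"W",np.linalg.norm(w).round(4),"yaw",np.arctan2(ax[1],ax[0]).round(4),np.arctan2(-w[0],w[1]).round(4))
    if n=="fill": print("gap",(q.mean(0)-.058*ax/np.linalg.norm(ax)).round(4))
for a in[(375,193),(386,320),(687,280)]: print(P(*a,.08).round(4))
E
```

```text
pile [0.5527 0.2542] L 0.1772 W 0.0626 yaw 0.1232 0.0862
fill [0.5159 0.007 ] L 0.1762 W 0.0595 yaw 0.1081 0.1122
gap [0.4582 0.0008]
single [ 0.5392 -0.2636] L 0.1775 W 0.0611 yaw -0.1498 -0.1054
[0.5721 0.0131 0.08  ]
[0.5149 0.0071 0.08  ]
[ 0.5388 -0.2637  0.08  ]
```

Sizes agree (178 × 62 mm expected), and the jar lids line up with the pockets. Next is the first move.

```bash
cat > g.py <<'E'
import sys; from h import *; from plant import bot
a=[float(x) for x in sys.argv[1:]]; print(*goto(bot.state(),a[:3],np.pi/2+a[3]))
E
python3 g.py .539 -.264 .24 -.13
```

```text
[-0.6002 -0.5983  0.0626] [-0.02 -0.   -3.13]
```

Call:
jog_arm([
  {"dp":[-0.6,-0.598,0.063],"angular":[0,0,-3.13],"hand":0.0878},
  {"dp":[-0.6,-0.598,0.063],"angular":[0,0,-3.13],"hand":0.0878},
  {"dp":[-0.6,-0.598,0.063],"angular":[0,0,-3.13],"hand":0.0878},
  {"dp":[-0.6,-0.598,0.063],"angular":[0,0,-3.13],"hand":0.0878},
  {"dp":[-0.6,-0.598,0.063],"angular":[0,0,-3.13],"hand":0.0878},
])

```text
time_s: 0.72
eef_pos: [0.3661, 0.2414, 0.2789]
ee_rot: [0.065, 0.998, -0.0, -0.0]
wrist_force: [0.9, -0.5, -0.0]
width: 0.0878
gripper_force: 0.0
```

```bash
python3 g.py .539 -.264 .24 -.13
```

```text
[-0.2368 -0.4788  0.039 ] [-0. -0.  0.]
```

Call:
jog_arm([
  {"dp":[-0.237,-0.479,0.039],"angular":[0,0,0],"hand":0.0878},
  {"dp":[-0.237,-0.479,0.039],"angular":[0,0,0],"hand":0.0878},
  {"dp":[-0.237,-0.479,0.039],"angular":[0,0,0],"hand":0.0878},
  {"dp":[-0.237,-0.479,0.039],"angular":[0,0,0],"hand":0.0878},
  {"dp":[-0.237,-0.479,0.039],"angular":[0,0,0],"hand":0.0878},
])

```text
time_s: 1.35
eef_pos: [0.4669, -0.0537, 0.2564]
ee_rot: [0.065, 0.998, 0.0, 0.0]
wrist_force: [0.3, 0.5, -0.5]
width: 0.0877
gripper_force: 0.0
```

```bash
python3 g.py .539 -.264 .24 -.13
```

```text
[-0.0988 -0.1992  0.0163] [ 0.  0. -0.]
```

Call:
jog_arm([
  {"dp":[-0.099,-0.199,0.016],"angular":[0,0,0],"hand":0.0878},
  {"dp":[-0.099,-0.199,0.016],"angular":[0,0,0],"hand":0.0878},
  {"dp":[-0.099,-0.199,0.016],"angular":[0,0,0],"hand":0.0878},
  {"dp":[-0.099,-0.199,0.016],"angular":[0,0,0],"hand":0.0878},
  {"dp":[-0.099,-0.199,0.016],"angular":[0,0,0],"hand":0.0878},
])

```text
time_s: 1.98
eef_pos: [0.5389, -0.2638, 0.2387]
ee_rot: [0.067, 0.998, 0.001, -0.001]
wrist_force: [0.0, -0.4, -0.5]
width: 0.0878
gripper_force: 0.0
```

```bash
python3 g.py .539 -.264 .116 -.13
python3 - <<'E'
from plant import bot
import cv2,pickle
s=bot.snapshot("wrist"); pickle.dump(s,open("w1.pkl","wb"))
cv2.imwrite("pics/w1.png",s["img"][:,:,::-1])
E
```

```text
[-0.0005 -0.0003  0.1227] [ 0.01 -0.03 -0.03]
```

View pics/w1.png

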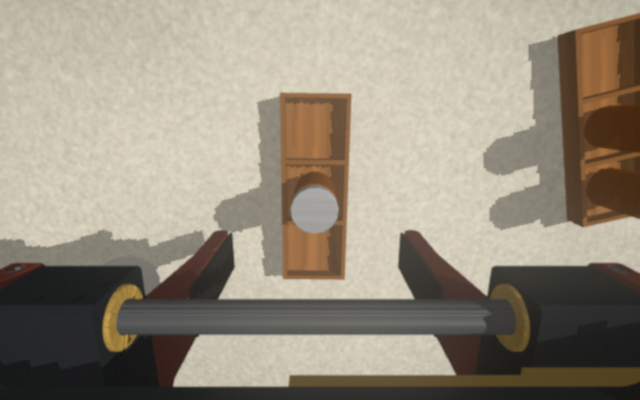

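The wrist view has the jar lid at (315,210), centred between the fingers. The tray rim corners are (281,93), (351,94), (345,279) and (283,277), nearly in line with the fingers. I'll go down and grip.

Call:
jog_arm([
  {"dp":[0,0,0.06],"angular":[0,0,0],"hand":0.0878},
  {"dp":[0,0,0.1],"angular":[0,0,0],"hand":0.0878},
  {"dp":[0,0,0.122],"angular":[0,0,0],"hand":0.0878},
  {"dp":[0,0,0.122],"angular":[0,0,0],"hand":0.06},
  {"dp":[0,0,0.122],"angular":[0,0,0],"hand":0.03},
])

```text
time_s: 2.65
eef_pos: [0.5397, -0.2612, 0.1206]
ee_rot: [0.064, 0.998, -0.0, 0.001]
wrist_force: [-0.3, -0.8, 0.9]
width: 0.0713
gripper_force: 0.0
```

Call:
jog_arm([
  {"dp":[0,0,0],"angular":[0,0,0],"hand":0.03},
  {"dp":[0,0,0],"angular":[0,0,0],"hand":0.03},
  {"dp":[0,0,0],"angular":[0,0,0],"hand":0.03},
  {"dp":[0,0,0],"angular":[0,0,0],"hand":0.03},
])

```text
time_s: 3.15
eef_pos: [0.5393, -0.2621, 0.1193]
ee_rot: [0.065, 0.998, -0.0, 0.0]
wrist_force: [-0.3, -0.7, 2.6]
width: 0.0378
gripper_force: 30.0
```

Run:
```python
import pickle; from h import *
s=pickle.load(open("w1.pkl","rb")); q=np.array([proj(s,c,.022) for c in [(281,93),(351,94),(345,279),(283,277)]])[:,:2]
ax=q[0]+q[1]-q[2]-q[3]; print(q.mean(0),np.linalg.norm(ax)/2,np.arctan2(ax[1],ax[0]),proj(s,(315,210),.08))
```

```text
[ 0.54068755 -0.26421852] 0.17477798159355631 2.9972677786730175 [ 0.54006584 -0.26397321  0.08      ]
```

Gripped at 37.8 mm wide, which matches the jar. Lifting.

Call:
jog_arm([
  {"dp":[0,0,-0.03],"angular":[0,0,0],"hand":0.03},
  {"dp":[0,0,-0.08],"angular":[0,0,0],"hand":0.03},
  {"dp":[0,0,-0.1],"angular":[0,0,0],"hand":0.03},
  {"dp":[0,0,-0.1],"angular":[0,0,0],"hand":0.03},
])

```text
time_s: 3.65
eef_pos: [0.5396, -0.262, 0.2199]
ee_rot: [0.065, 0.998, -0.001, 0.001]
wrist_force: [0.3, 0.0, -2.0]
width: 0.0373
gripper_force: 30.0
```

```bash
python3 g.py .458 .001 .22 .11
```

```text
[ 0.115   0.2502 -0.0006] [-0.01  0.02 -2.29]
```

Call:
jog_arm([
  {"dp":[0.018,0.04,0],"angular":[0,0,-0.4],"hand":0.03},
  {"dp":[0.041,0.09,0],"angular":[0,0,-0.9],"hand":0.03},
  {"dp":[0.064,0.14,0],"angular":[0,0,-1.3],"hand":0.03},
  {"dp":[0.087,0.19,0],"angular":[0,0,-1.8],"hand":0.03},
  {"dp":[0.106,0.23,0],"angular":[0,0,-2.1],"hand":0.03},
])

```text
time_s: 4.28
eef_pos: [0.4624, -0.0181, 0.2157]
ee_rot: [-0.046, 0.999, 0.001, -0.002]
wrist_force: [-0.1, 0.2, -1.2]
width: 0.0374
gripper_force: 30.0
```

```bash
python3 g.py .458 .001 .22 .11
```

```text
[ 0.0026  0.0194 -0.0043] [ 0.01 -0.04 -0.17]
```

Call:
jog_arm([
  {"dp":[0.0025,0.0195,0],"angular":[0,0,-0.17],"hand":0.03},
  {"dp":[0.0025,0.0195,0],"angular":[0,0,-0.17],"hand":0.03},
  {"dp":[0.0025,0.0195,0],"angular":[0,0,-0.17],"hand":0.03},
])

```text
time_s: 4.65
eef_pos: [0.4594, -0.0012, 0.2172]
ee_rot: [-0.054, 0.999, -0.0, -0.001]
wrist_force: [-0.1, -0.0, -2.0]
width: 0.0375
gripper_force: 30.0
```

```bash
python3 g.py .458 .001 .12 .11
python3 - <<'E'
from plant import bot
import cv2,pickle
s=bot.snapshot("wrist"); pickle.dump(s,open("w2.pkl","wb"))
cv2.imwrite("pics/w2.png",s["img"][:,:,::-1])
E
```

```text
[0.001  0.0024 0.0972] [-0.   -0.02 -0.03]
```

View pics/w2.png

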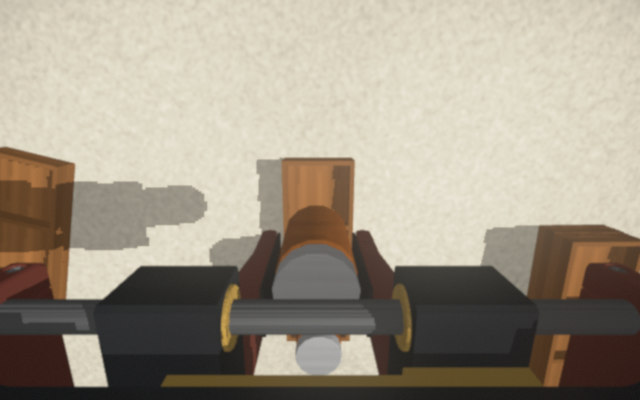

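The gap end of the tray shows at corners (283,159) and (354,159), centred at 318. The held jar is centred at 317, so they line up. I'll check this numerically.

Run:
```python
import pickle; from h import *
s=pickle.load(open("w2.pkl","rb")); a,b=proj(s,(283,159),.022),proj(s,(354,159),.022)
m=(a+b)/2; d=(b-a)[:2]; L=np.linalg.norm(d); n=np.array([-d[1],d[0]])/L; n*=np.sign(n[0]); print(L,np.arctan2(n[1],n[0]),m[:2]+.031*n)
```

```text
0.05932191247130214 0.10721106644711961 [0.45809233 0.00118985]
```

Call:
jog_arm([
  {"dp":[0.001,0.002,0.03],"angular":[0,0,0],"hand":0.03},
  {"dp":[0.001,0.002,0.06],"angular":[0,0,0],"hand":0.03},
  {"dp":[0.001,0.002,0.085],"angular":[0,0,0],"hand":0.03},
  {"dp":[0.001,0.002,0.094],"angular":[0,0,0],"hand":0.03},
  {"dp":[0.001,0.002,0.096],"angular":[0,0,0],"hand":0.03},
])

```text
time_s: 5.32
eef_pos: [0.4584, 0.0006, 0.1224]
ee_rot: [-0.053, 0.999, -0.0, -0.0]
wrist_force: [0.0, 0.6, -0.7]
width: 0.0378
gripper_force: 30.0
```

Call:
jog_arm([
  {"dp":[0,0,0],"angular":[0,0,0],"hand":0.03},
  {"dp":[0,0,0],"angular":[0,0,0],"hand":0.03},
])

```text
time_s: 5.58
eef_pos: [0.459, 0.0011, 0.1239]
ee_rot: [-0.054, 0.999, -0.0, 0.001]
wrist_force: [1.0, -0.4, -0.9]
width: 0.0376
gripper_force: 30.0
```

Call:
jog_arm([
  {"dp":[0,0,0.001],"angular":[0,0,0],"hand":0.03},
  {"dp":[0,0,0.0015],"angular":[0,0,0],"hand":0.03},
  {"dp":[0,0,0.0015],"angular":[0,0,0],"hand":0.03},
])

```text
time_s: 5.95
eef_pos: [0.4584, 0.0012, 0.1212]
ee_rot: [-0.054, 0.999, 0.0, 0.0]
wrist_force: [0.1, -0.1, -1.6]
width: 0.0372
gripper_force: 30.0
```

Call:
jog_arm([
  {"dp":[0,0,0.001],"angular":[0,0,0],"hand":0.03},
  {"dp":[0,0,0.0015],"angular":[0,0,0],"hand":0.03},
  {"dp":[0,0,0.0015],"angular":[0,0,0],"hand":0.03},
])

```text
time_s: 6.32
eef_pos: [0.4584, 0.0012, 0.1196]
ee_rot: [-0.054, 0.999, 0.0, -0.0]
wrist_force: [0.5, -0.4, -0.8]
width: 0.0378
gripper_force: 30.0
```

Call:
jog_arm([
  {"dp":[0,0,0.001],"angular":[0,0,0],"hand":0.03},
  {"dp":[0,0,0.001],"angular":[0,0,0],"hand":0.03},
  {"dp":[0,0,0.001],"angular":[0,0,0],"hand":0.03},
])

```text
time_s: 6.7
eef_pos: [0.4585, 0.0011, 0.1192]
ee_rot: [-0.054, 0.999, -0.0, 0.0]
wrist_force: [-2.7, -0.4, 4.4]
width: 0.0374
gripper_force: 30.0
```

Call:
jog_arm([
  {"dp":[0,0,0.001],"angular":[0,0,0],"hand":0.03},
  {"dp":[0,0,0.001],"angular":[0,0,0],"hand":0.03},
  {"dp":[0,0,0.001],"angular":[0,0,0],"hand":0.03},
])

```text
time_s: 7.08
eef_pos: [0.4586, 0.0011, 0.1192]
ee_rot: [-0.054, 0.999, -0.0, 0.0]
wrist_force: [-4.6, 0.3, 10.3]
width: 0.0374
gripper_force: 30.0
```

The jar is on the pocket floor. I'll ease off, open and retreat.

Call:
jog_arm([
  {"dp":[0,0,-0.001],"angular":[0,0,0],"hand":0.03},
  {"dp":[0,0,-0.001],"angular":[0,0,0],"hand":0.07},
  {"dp":[0,0,-0.001],"angular":[0,0,0],"hand":0.07},
  {"dp":[0,0,-0.001],"angular":[0,0,0],"hand":0.07},
  {"dp":[0,0,-0.001],"angular":[0,0,0],"hand":0.07},
])

```text
time_s: 7.7
eef_pos: [0.4584, 0.0011, 0.1185]
ee_rot: [-0.054, 0.999, 0.0, -0.0]
wrist_force: [0.2, 0.5, 0.5]
width: 0.0695
gripper_force: 0.0
```

Call:
jog_arm([
  {"dp":[0,0,-0.03],"angular":[0,0,0],"hand":0.08},
  {"dp":[0,0,-0.08],"angular":[0,0,0],"hand":0.0878},
  {"dp":[0,0,-0.12],"angular":[0,0,0],"hand":0.0878},
  {"dp":[0,0,-0.12],"angular":[0,0,0],"hand":0.0878},
])

```text
time_s: 8.2
eef_pos: [0.4596, 0.0011, 0.2428]
ee_rot: [-0.054, 0.999, -0.0, 0.004]
wrist_force: [0.5, 0.4, -0.2]
width: 0.0875
gripper_force: 0.0
```

```bash
python3 g.py .540 -.264 .22 -.14
```

```text
[-0.0513 -0.2721  0.0235] [-0.    0.07  2.37]
```

Call:
jog_arm([
  {"dp":[-0.051,-0.272,0.02],"angular":[0,0,2.37],"hand":0.0878},
  {"dp":[-0.051,-0.272,0.02],"angular":[0,0,2.37],"hand":0.0878},
  {"dp":[-0.051,-0.272,0.02],"angular":[0,0,2.37],"hand":0.0878},
  {"dp":[-0.051,-0.272,0.02],"angular":[0,0,2.37],"hand":0.0878},
  {"dp":[-0.051,-0.272,0.02],"angular":[0,0,2.37],"hand":0.0878},
])

```text
time_s: 8.82
eef_pos: [0.5379, -0.2667, 0.2157]
ee_rot: [0.072, 0.997, 0.001, -0.002]
wrist_force: [0.2, 0.3, 0.6]
width: 0.088
gripper_force: 0.0
```

```bash
python3 g.py .540 -.264 .22 -.14
```

```text
[-0.0016  0.003  -0.0043] [ 0.01 -0.03 -0.03]
```

Call:
jog_arm([
  {"dp":[0,0,0],"angular":[0,0,0],"hand":0.0878},
  {"dp":[0,0,0],"angular":[0,0,0],"hand":0.0878},
])

```text
time_s: 9.07
eef_pos: [0.5381, -0.2629, 0.2178]
ee_rot: [0.07, 0.998, 0.001, -0.001]
wrist_force: [1.0, -0.1, -0.2]
width: 0.088
gripper_force: 0.0
```

```bash
python3 g.py .540 -.264 .072 -.14
python3 - <<'E'
from plant import bot
import cv2,pickle,numpy as np
s=bot.snapshot("wrist"); pickle.dump(s,open("w3.pkl","wb"))
t=bot.snapshot("top"); pickle.dump(t,open("t3.pkl","wb"))
c=cv2.resize(t["img"][150:260,297:347],None,fx=400/110,fy=400/110,interpolation=cv2.INTER_CUBIC)[:,:155]
c=np.clip(c*1.5,0,255).astype(np.uint8)
cv2.imwrite("pics/w3.png",np.hstack([s["img"],c])[:,:,::-1])
E
```

```text
[-0.0023 -0.001   0.1458] [ 0.01 -0.01 -0.  ]
```

View pics/w3.png

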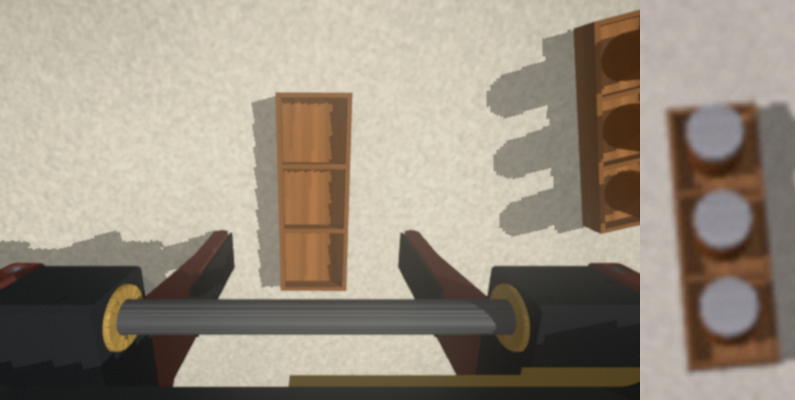

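All three jars now stand in the filled tray. The emptied tray's corners are (276,93), (352,94), (347,291) and (281,290), still between the fingers.

```bash
python3 - <<'E'
import pickle; from h import *
s=pickle.load(open("w3.pkl","rb")); q=np.array([proj(s,c,.022) for c in [(276,93),(352,94),(347,291),(281,290)]])[:,:2]
ax=-(q[0]+q[1]-q[2]-q[3]); print(q.mean(0),np.linalg.norm(ax)/2,np.arctan2(ax[1],ax[0]))
E
python3 g.py .540 -.264 .085 -.14
```

```text
[ 0.5414273  -0.26430023] 0.1754128065468421 -0.1416045332481793
[-0.0019 -0.0013  0.1337] [ 0.   -0.    0.01]
```

Call:
jog_arm([
  {"dp":[-0.003,-0.001,0.05],"angular":[0,0,0],"hand":0.0878},
  {"dp":[-0.003,-0.001,0.1],"angular":[0,0,0],"hand":0.0878},
  {"dp":[-0.003,-0.001,0.125],"angular":[0,0,0],"hand":0.0878},
  {"dp":[-0.003,-0.001,0.131],"angular":[0,0,0],"hand":0.0878},
  {"dp":[-0.003,-0.001,0.131],"angular":[0,0,0],"hand":0.0878},
])

```text
time_s: 9.8
eef_pos: [0.5416, -0.2647, 0.0888]
ee_rot: [0.07, 0.998, -0.0, 0.001]
wrist_force: [0.0, -0.6, -0.2]
width: 0.0879
gripper_force: 0.0
```

Call:
jog_arm([
  {"dp":[0,0,0],"angular":[0,0,0],"hand":0.0878},
  {"dp":[0,0,0],"angular":[0,0,0],"hand":0.0878},
])

```text
time_s: 10.05
eef_pos: [0.5418, -0.2655, 0.0894]
ee_rot: [0.07, 0.998, -0.001, 0.001]
wrist_force: [0.3, 0.4, 0.1]
width: 0.0879
gripper_force: 0.0
```

Slightly high, so I'll go 4 mm lower and grip.

Call:
jog_arm([
  {"dp":[0,0.001,0.004],"angular":[0,0,0],"hand":0.0878},
  {"dp":[0,0.001,0.004],"angular":[0,0,0],"hand":0.05},
  {"dp":[0,0.001,0.004],"angular":[0,0,0],"hand":0.05},
  {"dp":[0,0.001,0.004],"angular":[0,0,0],"hand":0.05},
  {"dp":[0,0.001,0.004],"angular":[0,0,0],"hand":0.05},
])

```text
time_s: 10.68
eef_pos: [0.5413, -0.2643, 0.0837]
ee_rot: [0.07, 0.998, -0.0, 0.0]
wrist_force: [-0.1, -0.2, 0.0]
width: 0.0623
gripper_force: 30.0
```

Call:
jog_arm([
  {"dp":[0,0,0],"angular":[0,0,0],"hand":0.05},
  {"dp":[0,0,0],"angular":[0,0,0],"hand":0.05},
])

```text
time_s: 10.92
eef_pos: [0.5413, -0.2643, 0.0837]
ee_rot: [0.07, 0.998, -0.0, 0.0]
wrist_force: [0.5, -0.8, 0.2]
width: 0.0617
gripper_force: 30.0
```

Call:
jog_arm([
  {"dp":[0,0,-0.02],"angular":[0,0,0],"hand":0.05},
  {"dp":[0,0,-0.06],"angular":[0,0,0],"hand":0.05},
  {"dp":[0,0,-0.11],"angular":[0,0,0],"hand":0.05},
  {"dp":[0,0,-0.15],"angular":[0,0,0],"hand":0.05},
  {"dp":[0,0,-0.15],"angular":[0,0,0],"hand":0.05},
])

```text
time_s: 11.55
eef_pos: [0.5425, -0.2647, 0.2399]
ee_rot: [0.07, 0.998, -0.002, 0.004]
wrist_force: [-0.4, -0.6, -1.4]
width: 0.0619
gripper_force: 30.0
```

```bash
python3 g.py .553 .254 .234 .105
```

```text
[0.0622 0.5151 0.0037] [-0.04  0.08 -2.34]
```

Carrying at about 40 mm per row, in steady steps.

Call:
jog_arm([
  {"dp":[0.003,0.025,0],"angular":[0,0,-0.12],"hand":0.05},
  {"dp":[0.008,0.065,0],"angular":[0,0,-0.3],"hand":0.05},
  {"dp":[0.013,0.11,0],"angular":[0,0,-0.5],"hand":0.05},
  {"dp":[0.019,0.155,0],"angular":[0,0,-0.7],"hand":0.05},
  {"dp":[0.024,0.2,0],"angular":[0,0,-0.9],"hand":0.05},
])

```text
time_s: 12.18
eef_pos: [0.5449, -0.0613, 0.2321]
ee_rot: [0.023, 1.0, 0.0, -0.001]
wrist_force: [0.7, -0.5, -1.9]
width: 0.062
gripper_force: 30.0
```

```bash
python3 g.py .553 .254 .234 .105
```

```text
[ 0.0063  0.3153 -0.0017] [ 0.01 -0.02 -1.44]
```

Call:
jog_arm([
  {"dp":[0.001,0.04,0],"angular":[0,0,-0.2],"hand":0.05},
  {"dp":[0.002,0.09,0],"angular":[0,0,-0.4],"hand":0.05},
  {"dp":[0.003,0.14,0],"angular":[0,0,-0.65],"hand":0.05},
  {"dp":[0.004,0.19,0],"angular":[0,0,-0.9],"hand":0.05},
  {"dp":[0.005,0.235,0],"angular":[0,0,-1.1],"hand":0.05},
])

```text
time_s: 12.8
eef_pos: [0.5507, 0.1739, 0.2321]
ee_rot: [-0.035, 0.999, -0.0, -0.001]
wrist_force: [0.4, -0.1, -1.7]
width: 0.0614
gripper_force: 30.0
```

```bash
python3 g.py .553 .254 .234 .105
```

```text
[-0.0079  0.0798 -0.002 ] [-0.   -0.02 -0.33]
```

Call:
jog_arm([
  {"dp":[-0.003,0.035,0],"angular":[0,0,-0.15],"hand":0.05},
  {"dp":[-0.006,0.065,0],"angular":[0,0,-0.33],"hand":0.05},
  {"dp":[-0.008,0.08,0],"angular":[0,0,-0.33],"hand":0.05},
  {"dp":[-0.008,0.08,0],"angular":[0,0,-0.33],"hand":0.05},
  {"dp":[-0.008,0.08,0],"angular":[0,0,-0.33],"hand":0.05},
])

```text
time_s: 13.42
eef_pos: [0.554, 0.2515, 0.2334]
ee_rot: [-0.051, 0.999, -0.0, -0.0]
wrist_force: [-0.2, -0.2, -1.1]
width: 0.0619
gripper_force: 30.0
```

```bash
python3 g.py .553 .254 .130 .105
python3 - <<'E'
from plant import bot
import cv2,pickle
s=bot.snapshot("wrist"); pickle.dump(s,open("w4.pkl","wb"))
cv2.imwrite("pics/w4.png",s["img"][:,:,::-1])
E
```

```text
[0.0007 0.0027 0.1034] [-0.01 -0.01 -0.02]
```

View pics/w4.png

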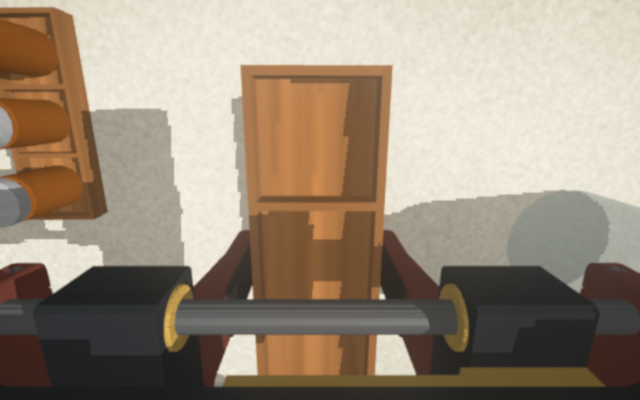

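The pile is hidden under the held tray, which is square and level. The glass jar's shadow is well to the right. I'll lower it.

Call:
jog_arm([
  {"dp":[0.001,0.0025,0.025],"angular":[0,0,0],"hand":0.05},
  {"dp":[0.001,0.0025,0.055],"angular":[0,0,0],"hand":0.05},
  {"dp":[0.001,0.0025,0.08],"angular":[0,0,0],"hand":0.05},
  {"dp":[0.001,0.0025,0.094],"angular":[0,0,0],"hand":0.05},
  {"dp":[0.001,0.0025,0.098],"angular":[0,0,0],"hand":0.05},
])

```text
time_s: 14.1
eef_pos: [0.5525, 0.2542, 0.1351]
ee_rot: [-0.051, 0.999, -0.0, -0.001]
wrist_force: [0.2, -0.5, -1.2]
width: 0.0621
gripper_force: 30.0
```

Call:
jog_arm([
  {"dp":[0,0,0],"angular":[0,0,0],"hand":0.05},
  {"dp":[0,0,0],"angular":[0,0,0],"hand":0.05},
])

```text
time_s: 14.35
eef_pos: [0.5532, 0.255, 0.1371]
ee_rot: [-0.052, 0.999, 0.0, 0.001]
wrist_force: [0.0, 0.4, -1.9]
width: 0.0623
gripper_force: 30.0
```

```bash
python3 g.py .553 .254 .1277 .105
python3 - <<'E'
from plant import bot
import cv2,pickle
s=bot.snapshot("scene")
cv2.imwrite("pics/s5.png",cv2.resize(s["img"][200:320,370:530,::-1],None,fx=5,fy=5,interpolation=cv2.INTER_CUBIC))
E
```

```text
[ 0.0003 -0.001   0.0094] [ 0.01  0.02 -0.02]
```

View pics/s5.png

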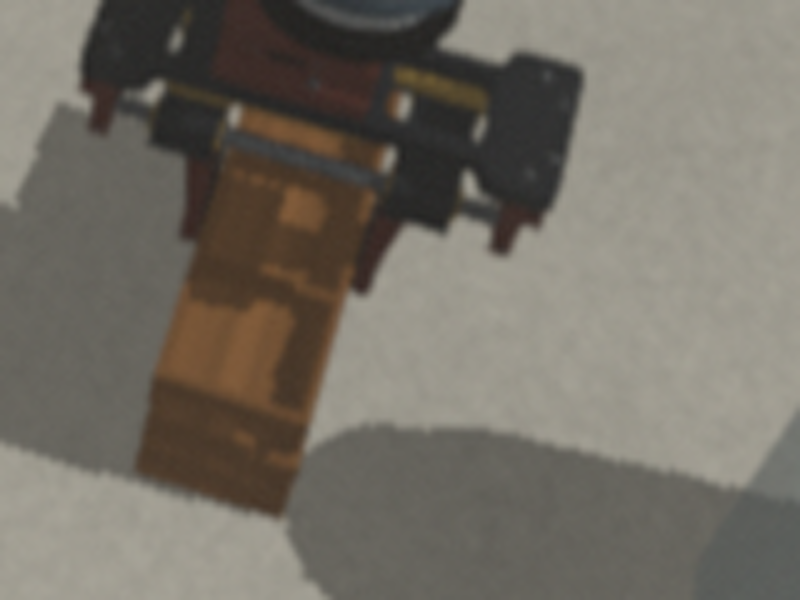

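The held tray sits directly over the pile, with the side faces forming one block from (155,380) to (285,515). Lowering onto it.

Call:
jog_arm([
  {"dp":[0,-0.001,0.003],"angular":[0,0,0],"hand":0.05},
  {"dp":[0,-0.001,0.006],"angular":[0,0,0],"hand":0.05},
  {"dp":[0,-0.001,0.0075],"angular":[0,0,0],"hand":0.05},
  {"dp":[0,-0.001,0.0075],"angular":[0,0,0],"hand":0.05},
])

```text
time_s: 14.9
eef_pos: [0.5527, 0.2539, 0.128]
ee_rot: [-0.052, 0.999, -0.0, -0.0]
wrist_force: [0.9, -0.8, -1.9]
width: 0.0617
gripper_force: 30.0
```

Call:
jog_arm([
  {"dp":[0,0,0.0015],"angular":[0,0,0],"hand":0.05},
  {"dp":[0,0,0.0015],"angular":[0,0,0],"hand":0.05},
  {"dp":[0,0,0.0015],"angular":[0,0,0],"hand":0.05},
])

```text
time_s: 15.28
eef_pos: [0.5529, 0.254, 0.1277]
ee_rot: [-0.052, 0.999, 0.0, 0.0]
wrist_force: [-2.2, -1.1, 6.0]
width: 0.0622
gripper_force: 30.0
```

Contact at the expected height. Release and retreat.

Call:
jog_arm([
  {"dp":[0,0,-0.0005],"angular":[0,0,0],"hand":0.05},
  {"dp":[0,0,-0.0005],"angular":[0,0,0],"hand":0.0878},
  {"dp":[0,0,-0.0005],"angular":[0,0,0],"hand":0.0878},
  {"dp":[0,0,-0.0005],"angular":[0,0,0],"hand":0.0878},
  {"dp":[0,0,-0.0005],"angular":[0,0,0],"hand":0.0878},
])

```text
time_s: 15.9
eef_pos: [0.5528, 0.2539, 0.127]
ee_rot: [-0.052, 0.999, -0.0, -0.0]
wrist_force: [-0.2, -0.4, 0.6]
width: 0.0878
gripper_force: 0.0
```

Call:
jog_arm([
  {"dp":[0,0,-0.02],"angular":[0,0,0],"hand":0.0878},
  {"dp":[0,0,-0.06],"angular":[0,0,0],"hand":0.0878},
  {"dp":[0,0,-0.11],"angular":[0,0,0],"hand":0.0878},
  {"dp":[0,0,-0.16],"angular":[0,0,0],"hand":0.0878},
  {"dp":[0,0,-0.16],"angular":[0,0,0],"hand":0.0878},
])

```text
time_s: 16.52
eef_pos: [0.5537, 0.2543, 0.2953]
ee_rot: [-0.052, 0.999, 0.002, 0.006]
wrist_force: [0.2, -0.7, 0.1]
width: 0.088
gripper_force: 0.0
```

Call:
jog_arm([
  {"dp":[0.16,0,0],"angular":[0,0,0],"hand":0.0878},
  {"dp":[0.16,0,0],"angular":[0,0,0],"hand":0.0878},
  {"dp":[0.16,0,0],"angular":[0,0,0],"hand":0.0878},
  {"dp":[0.16,0,0],"angular":[0,0,0],"hand":0.0878},
])

```text
time_s: 17.02
eef_pos: [0.392, 0.2373, 0.2881]
ee_rot: [-0.052, 0.999, 0.0, 0.001]
wrist_force: [0.7, 0.6, 0.8]
width: 0.0876
gripper_force: 0.0
```

Run:
```python
from plant import bot
import cv2,numpy as np
s=bot.snapshot("scene"); 
a=cv2.resize(s["img"][170:310,290:460,::-1],None,fx=4,fy=4,interpolation=cv2.INTER_CUBIC)
cv2.imwrite("pics/e.png",np.clip(a*1.5,0,255).astype(np.uint8))
```

```text
(no output)
```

View pics/e.png

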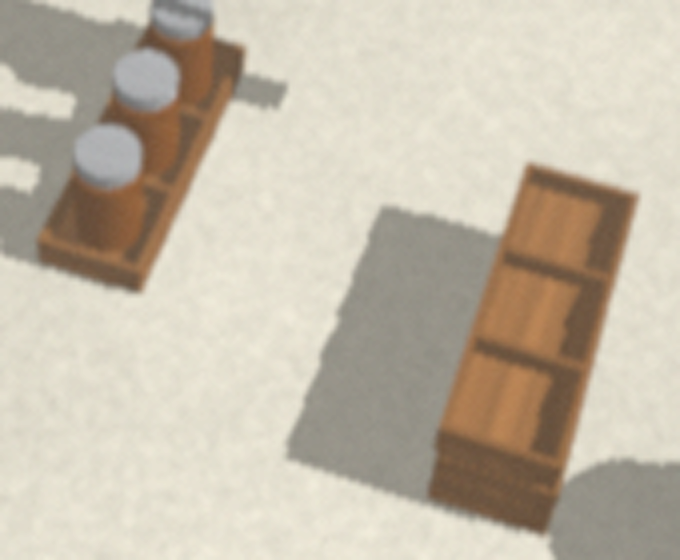

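The emptied tray sits squarely on the pile, with its rim running from (527,165) to (560,465). The three jars stand upright in the other tray, with lids at (182,15), (147,80) and (108,155).

```bash
python3 -c "
from plant import bot; print(bot.finish_job())"
```

```text
the job is handed in; nothing more can be done
None
```

The job is handed in: the single jar stands in the free pocket and the emptied tray lies squarely on the pile, both set down gently, and the last pictures show nothing else disturbed; no verdict came back.

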